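Tighten the lock nut at the bottom of a bearing housing's bore

ROBOT

A 6-joint arm with a two-finger parallel gripper is mounted at the origin on the work surface. World frame = base frame: x ahead of the robot, y to its left, z up, the work surface at z = 0. Lengths are in m, angles in rad, forces in N, time in s.
With the tool pointing down it reaches from about 0.3 to 0.875 m from the base axis. Payload 6.4 kg.
Tool frame: the origin (TCP) lies midway between the tips of the shut fingers; the grasp point (between the pads) lies 19 mm behind it; x points along the fingers, y is the direction in which the jaws open and shut, and the axes are right-handed (so a half turn about x gives the same grasp; the last joint's range is limited). The gripper opens to 85 mm and grips with 20 to 120 N. Pads are 22 mm wide; open, the fingers measure 114 mm over their backs; the gripper's body (76 mm by 85 mm) begins 54 mm behind the grasp point. The pads swing forward as they close: fully open they stand 13 mm farther back than shut.
Start: joints at [1.025, 0.181, 1.607, -0, 1.354, -0.206], TCP at [0.192, 0.542, 0.231] pointing down, gripper open.
Joint ranges: [-2.99, 2.99], [-0.89, 2.07], [0.3, 2.58], [-1.14, 4.28], [0, 2.63], [-3.12, 3.12]. Speed limits (rad/s): [2.57, 2.57, 3.01, 3.14, 3.14, 3.14].

INTERFACE

Orientations are given as a unit quaternion [w, x, y, z].
In Python, from bench import ctrl gives the robot as it stands.
- The arm moves only by the tool servo_tool, never from a script. Its argument "targets" is a list of rows, each a list of 7 numbers: the turn, a rotation vector about the tool's x, y, z in rad, then the shift along the tool's x, y, z in mm, then the opening, from -1 (shut) to 1 (fully open). A call has exactly 8 rows; each row is the pose to reach, as a shift and turn from the pose measured when the call began, along the tool's axes at that moment; what a row does not reach only later rows make up. A row lasts 1/8 s, in which the tool goes at most 62.5 mm and 10.7 degrees, less where a joint would pass 70% of its speed; a pose out of reach is approached as far as the arm can. A call with a gripper value outside its range is refused whole. The fingers move at their own pace and stop on an object; the grip force is fixed at half the most. Time passes only in rows, so rows that repeat a pose let the fingers close, or fill a call up. It gives the time, the measured TCP pose, the force and the opening at its end, in the units of the state.
- ctrl.get_obs(): the state, without advancing time (a new reading comes with each control period).
- ctrl.camera(name): name is "scene" or "top" or "wrist"; returns a dict with "pixels" (420x560x3 uint8, blue, green, red), "intrinsics" (3x3 intrinsics, pixels), "D" ([k1, k2, p1, p2, k3] as OpenCV has them; the pictures are not rectified), "R" (3x3) and "t" (3): a world point X has camera coordinates R X + t; the wrist camera has in their place "tool_from_camera" (4x4, takes a point from camera to tool coordinates, whose origin is the TCP and whose axes are the tool frame's). Camera axes: x right, y down, z forward; pixel columns grow to the right and rows downward; lengths in m; the calibration is good to about 2 mm. A picture is of the moment at which its call begins: read the wrist's pose just before it. There is no depth.
- ctrl.hand_in(): hands the job in, once; it reports no verdict.
The state is a dict: "time_s": time; "q": joint angles; "dq": joint speeds; "joint_efforts": joint torques, N m; "eef_pos": TCP position; "eef_rot": TCP orientation; "wrist_force": force on the tool from outside, world axes, zero at the start; "torque": the same for the moment, N m; "opening": opening from 0.0 (shut) to 1.0 (fully open).
Only numpy, scipy, OpenCV 4.12 (cv2) and the standard library are available. Lean on these libraries where they do the work, as an engineer would, in place of code of your own. Each camera call takes 0.05 s, during which the arm holds its last target.

TASK

Take the T-bar box spanner out of its stand, lower it into the deep bore of the aluminium bearing housing and work it fully down over the lock nut at the bottom. Then turn the nut clockwise (seen from above) until it comes up against its stop, and leave the spanner standing on the nut, released. Do not disturb the impeller wheel, the wrench or the oil bottle.

Things in the scene. Friction and masses are not known exactly. Their poses are not given: they have to be found in the camera images.
- bore_mouth (a point): Centre of the bore's mouth in the top face of the fixed bearing housing: bare aluminium, ribbed round body, 125 mm high, 120 mm across the foot and 108 mm across the top flange. The bore is round, 57 mm wide, vertical and 100 mm deep. A steel hexagon nut, 36 mm across flats and 18 mm tall with bevelled top edges, sits centred on the bore's flat floor, so its top is 82 mm below the mouth. z points up. How the nut's hexagon is turned is not told: find it by touch.
- nut (a joint): Angle of the nut in rad: grows as the nut is turned clockwise seen from above. It starts between 0.3 and 1.1; the firm stop is at 2.6. It tells nothing of where the hexagon's corners point. The nut does not rise or sink; it drags evenly with about 0.3 N m and stays where it is left.
- bar_centre (a point): Centre of the spanner's cross-bar. The spanner is bright steel, about 0.6 kg, 175 mm tall, standing upright: at the top a level bar 150 mm long (along this point's x), 16 mm wide (along its y) and 20 mm high (along z); below it a round shaft 16 mm thick, in line with the bar's centre, so the bar and shaft can be pinched together from above; at the foot a hexagonal tube socket, about 53 mm over its outer corners. z points up the shaft.
- socket_mouth (a point): Centre of the spanner's open lower end, 165 mm below the bar's centre. The hexagonal hollow is 39 mm across flats (about 10 degrees of play either way on the nut) and 26 mm deep, with its flats square to this point's x axis and at every 60 degrees from it. Off the hexagon it rests on top of the nut, 82 mm below the bore's mouth; once it has dropped over the nut it rests on the bore's floor, 100 mm below the mouth.
- stand: Fixed dark steel stand for the spanner: round foot 92 mm across and 8 mm thick, with an upright tube 66 mm outside, 58 mm inside, its rim 60 mm above the table. The spanner's foot stands loosely in it on the 8 mm foot. Origin at the centre of its underside.
- wheel: Loose aluminium impeller wheel, 80 mm across, 36 mm high, lying on the bench. Leave it alone. Origin at the centre of its underside.
- wrench: Loose steel wrench, 170 mm long, lying flat. Leave it alone. Origin under its middle.
- oil: Loose white oil bottle with a black cap, 44 mm across, 110 mm high, standing. Leave it alone. Origin at the centre of its underside.
Mind the look-alikes: they are no part of the job. Of the things shaped like the part that bears bar_centre, the bare steel one is meant. Of the things that look like the part that bears bore_mouth, the smaller one is meant.

How it is judged:
By the outcome, as a careful person would: the job done as asked, in the order asked, and still so for the second after the job is handed in, with the robot touching nothing.
It also fails if it takes over 54 s, if anything falls off the work surface, if the arm or the gripper's body presses on something with over 40 N, if the wrist force passes 120 N, or if a joint passes its speed limit or range.

## Working session

There is one attempt and no reset: what is moved stays moved. The work goes in short steps, Python scripts to look and compute and a tool call to move; the robot and the scene stay as the last step left them, time stands still between calls to the robot, and variables do not carry over. Pictures are saved under pics/ and viewed, and the job is handed in when it is done.

Besides the shell and the picture viewer there is one more tool, called after ">>>" as name([rows], argument=value, ...), one row to a line, values as JSON. servo_tool: Moves the arm, as the interface text tells. Its arguments: {"type":"object","properties":{"targets":{"type":"array","items":{"type":"array","items":{"type":"number"}}}},"required":["targets"]}

```bash
mkdir -p pics; ls; cat > h.py <<'E'
import numpy as np,cv2,pickle
from bench import ctrl
def snap(name,tag):
    o=ctrl.get_obs(); c=ctrl.camera(name)
    cv2.imwrite(f'pics/{tag}.png',np.asarray(c['pixels']))
    pickle.dump((o,c),open(f'pics/{tag}.pkl','wb')); return o,c
E
python3 - <<'E'
from h import *
for n in ('scene','top','wrist'):
    o,c=snap(n,n+'0'); 
    print(n,c['intrinsics'],c['D'],c.get('R'),c.get('t'),c.get('tool_from_camera'))
print(o)
E
```

```text
pics
scene [[402.54736146   0.         284.59997428]
 [  0.         402.54736146 208.31370183]
 [  0.           0.           1.        ]] [0.04022571 0.         0.         0.         0.        ] [[-0.2671325   0.96364685  0.00499758]
 [ 0.61036997  0.17320922 -0.772947  ]
 [-0.74571357 -0.20342889 -0.63445091]] [ 0.11764561 -0.22014746  1.26342445] None
top [[479.29919437   0.         278.62531403]
 [  0.         479.29919437 215.37843276]
 [  0.           0.           1.        ]] [0.0526543 0.        0.        0.        0.       ] [[ 0.01020014 -0.99982476  0.01569711]
 [-0.99799495 -0.0111596  -0.06230204]
 [ 0.0624663  -0.01503015 -0.99793389]] [-0.00152096  0.50847322  0.86038356] None
wrist [[361.27280022   0.         279.89761335]
 [  0.         361.27280022 209.45829494]
 [  0.           0.           1.        ]] [-0.06712892  0.          0.          0.          0.        ] None None [[-1.57602656e-04 -3.16401719e-01  9.48625283e-01 -1.41137960e-01]
 [ 9.99999848e-01  4.52185304e-04  3.16958492e-04  1.68615519e-04]
 [-5.29240624e-04  9.48625188e-01  3.16401600e-01 -8.17247825e-02]
 [ 0.00000000e+00  0.00000000e+00  0.00000000e+00  1.00000000e+00]]
{'time_s': 0.1, 'q': array([ 1.02469917e+00,  1.81434805e-01,  1.60794098e+00, -7.29578224e-06,
        1.35383230e+00, -2.06290139e-01]), 'dq': array([-0.00012751, -0.00225279, -0.00212962, -0.00129887,  0.0005655 ,
       -0.00199746]), 'joint_efforts': array([ 2.23050929e-04, -4.45873153e+01, -3.52235305e+01, -2.53003218e-04,
        4.03403930e-03,  2.76323178e-06]), 'eef_pos': array([0.19135446, 0.54167319, 0.23047629]), 'eef_rot': array([ 0.69671759,  0.11903003,  0.69713256, -0.12009428]), 'wrist_force': array([ 0.39202909, -0.7045832 ,  0.45701683]), 'torque': array([-0.00865036, -0.01591005,  0.03145405]), 'opening': 0.9995745578990489}
```

View pics/scene0.png

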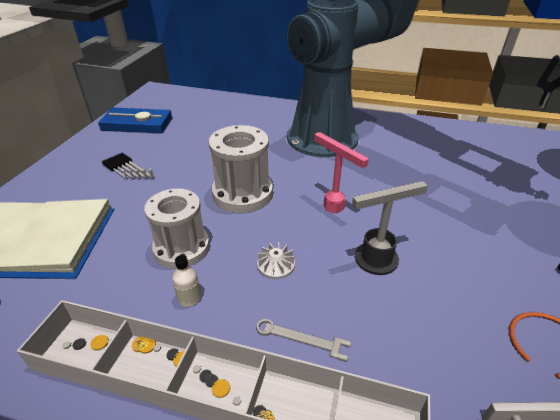

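View pics/top0.png

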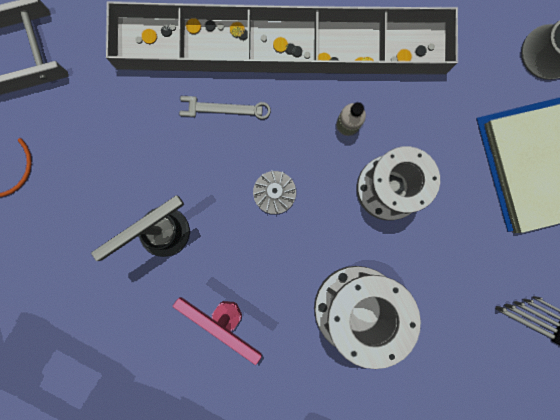

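View pics/wrist0.png

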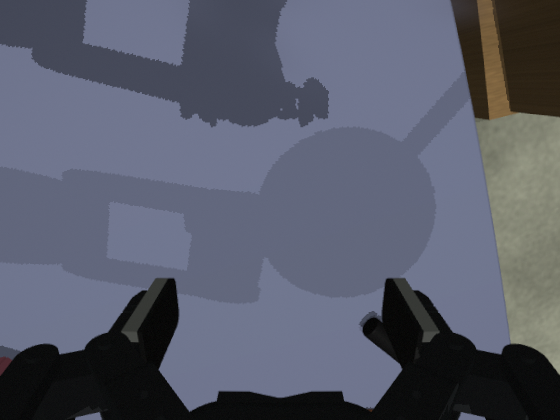

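The top view shows the steel spanner's bar running from about (95,255) to (182,202). The smaller housing's top flange is at about (405,180). The red T-bar and the bigger housing are the look-alikes. I'll zoom in for precise pixels.

```bash
python3 - <<'E'
import cv2,numpy as np
t=cv2.imread('pics/top0.png'); s=cv2.imread('pics/scene0.png')
A=cv2.resize(t[185:275,80:210],None,fx=6,fy=6,interpolation=cv2.INTER_CUBIC)
B=cv2.resize(t[135:225,345:455],None,fx=6,fy=6,interpolation=cv2.INTER_CUBIC)
C=cv2.resize(s[170:280,340:440],None,fx=5,fy=5,interpolation=cv2.INTER_CUBIC)
D=cv2.resize(s[180:270,135:225],None,fx=6,fy=6,interpolation=cv2.INTER_CUBIC)
for n,i in zip('ABCD',(A,B,C,D)): cv2.imwrite(f'pics/z{n}.png',i); print(i.shape)
E
```

```text
(540, 780, 3)
(540, 660, 3)
(550, 500, 3)
(540, 540, 3)
```

View pics/zA.png

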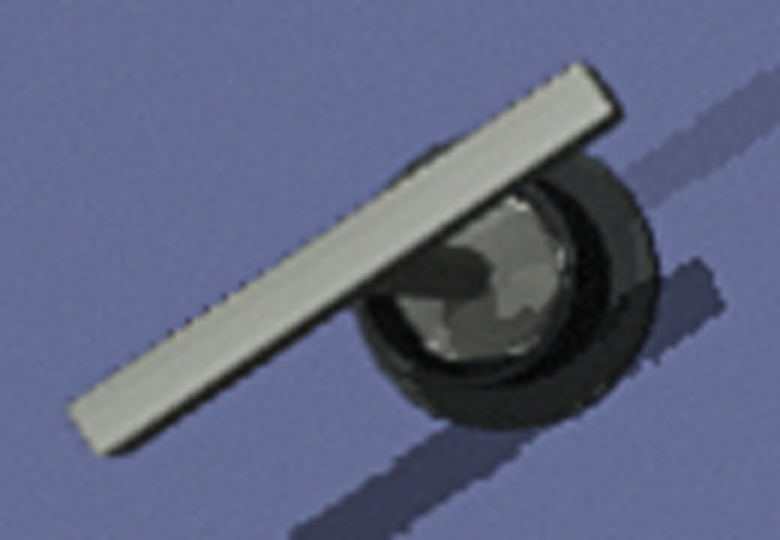

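View pics/zB.png

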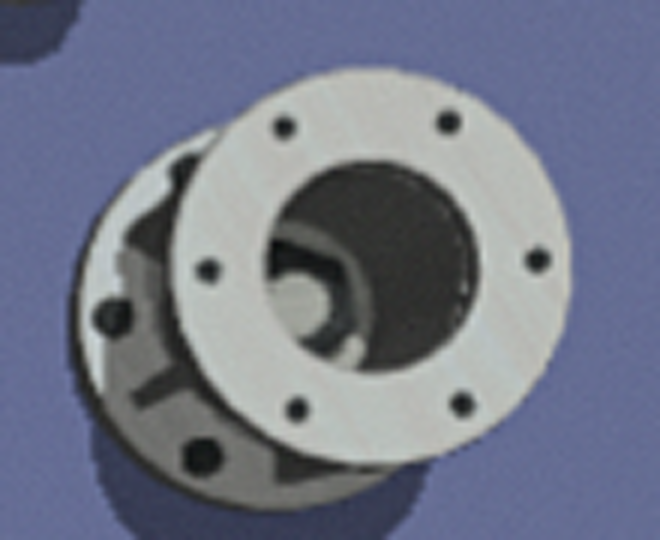

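View pics/zC.png

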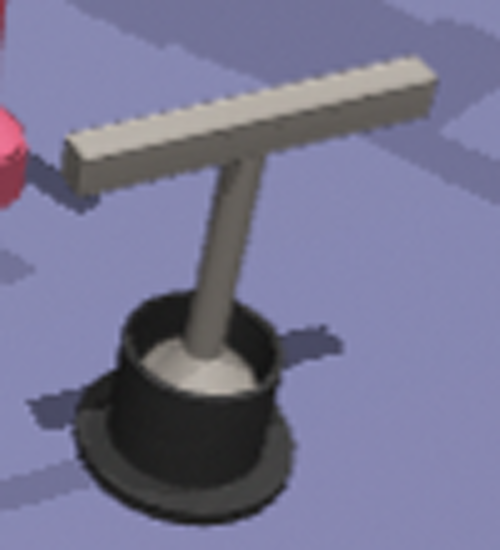

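View pics/zD.png

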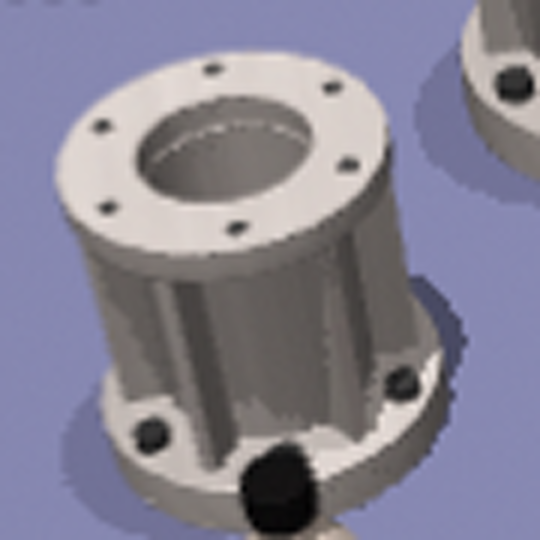

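```bash
cat >> h.py <<'E'
def ray(c,px):
    u=cv2.undistortPoints(np.array(px,float).reshape(-1,1,2),c['intrinsics'],np.array(c['D'],float)).reshape(-1,2)
    d=np.c_[u,np.ones(len(u))]@c['R']; o=-np.array(c['R']).T@c['t']; return o,d
def onz(c,px,z):
    o,d=ray(c,px); return o+d*((z-o[2])/d[:,2])[:,None]
E
python3 - <<'E'
import pickle,numpy as np,cv2
import sys; from h import onz,ray
T=pickle.load(open('pics/top0.pkl','rb'))[1]; S=pickle.load(open('pics/scene0.pkl','rb'))[1]
f=lambda p,k,o:(np.array(p,float)+.5)/k-.5+o
bA=f([(583,63),(618,110),(104,452),(67,408)],6,(80,185)); bC=f([(437,78),(413,57),(65,138),(88,162)],5,(340,170))
for c,b in((T,bA),(S,bC)):
    P=onz(c,b,.183); print(P.round(4),P.mean(0).round(4)); 
hB=f([(284,127),(449,122),(538,260),(462,404),(298,409),(208,270)],6,(345,135)); hD=f([(213,69),(333,88),(348,165),(237,228),(108,207),(102,126)],6,(135,180))
for c,b in((T,hB),(S,hD)):
    P=onz(c,b,.125); print(P.round(4),P.mean(0).round(4),np.linalg.norm(P-P.mean(0),axis=1))
# stand tube rim in scene: z .06 rim x120-280
print(onz(S,f([(200,350)],5,(340,170)),.06), 'rim')
# foot ellipse outer scene x74-294, y~375-523
print(onz(S,f([(184,445)],5,(340,170)),.008))
E
```

```text
[[0.5263 0.1569 0.183 ]
 [0.5148 0.1481 0.183 ]
 [0.4303 0.2693 0.183 ]
 [0.4409 0.2785 0.183 ]] [0.4781 0.2132 0.183 ]
[[0.4424 0.2775 0.183 ]
 [0.4308 0.2687 0.183 ]
 [0.5173 0.1484 0.183 ]
 [0.529  0.1583 0.183 ]] [0.4799 0.2132 0.183 ]
[[ 0.6    -0.1762  0.125 ]
 [ 0.6018 -0.2204  0.125 ]
 [ 0.5647 -0.2439  0.125 ]
 [ 0.5258 -0.2234  0.125 ]
 [ 0.524  -0.1797  0.125 ]
 [ 0.5611 -0.1557  0.125 ]] [ 0.5629 -0.1999  0.125 ] [0.04402663 0.04394879 0.04406224 0.04392233 0.04383723 0.04416903]
[[ 0.524  -0.2243  0.125 ]
 [ 0.5226 -0.1799  0.125 ]
 [ 0.5595 -0.1567  0.125 ]
 [ 0.5982 -0.1767  0.125 ]
 [ 0.6    -0.2213  0.125 ]
 [ 0.5629 -0.2446  0.125 ]] [ 0.5612 -0.2006  0.125 ] [0.04413317 0.04383209 0.04390629 0.04406582 0.04400372 0.04407233]
[[0.48105966 0.21213062 0.06      ]] rim
[[0.48442415 0.21363343 0.008     ]]
```

```bash
cat >> h.py <<'E'
from scipy.spatial.transform import Rotation as Ro
def tool(o=None):
    o=o or ctrl.get_obs(); w,x,y,z=o['eef_rot']; return Ro.from_quat([x,y,z,w]),np.array(o['eef_pos'])
def plan(p,yang=None):
    """world TCP target, y-axis angle deg -> turn vec, shift mm"""
    R,e=tool(); M=R.as_matrix(); a=np.degrees(np.arctan2(M[1,1],M[0,1]))
    yang=a if yang is None else yang
    y=np.array([np.cos(np.radians(yang)),np.sin(np.radians(yang)),0]); x=np.array([0,0,-1.])
    D=np.c_[x,y,np.cross(x,y)]
    print('yang',a.round(2),'tilt',M[:,0].round(4),'turn',(R.inv()*Ro.from_matrix(D)).as_rotvec().round(3),'shift',(M.T@(np.array(p)-e)*1e3).round(1))
def st():
    o=ctrl.get_obs(); R,e=tool(o); M=R.as_matrix()
    print('t',o['time_s'],'p',e.round(4),'yang',np.degrees(np.arctan2(M[1,1],M[0,1])).round(2),'F',np.round(o['wrist_force'],1),'T',np.round(o['torque'],2),'op',round(o['opening'],3),'q6',o['q'][5].round(3))
E
python3 -c "
from h import *
plan((.479,.2132,.28),35.3)"
```

```text
yang 70.53 tilt [-7.0e-04 -1.2e-03 -1.0e+00] turn [0.615 0.    0.001] shift [ -49.2 -214.   380.6]
```

>>> servo_tool([
  [0.09,0,0,-8,-30,53,1],
  [0.18,0,0,-16,-60,106,1],
  [0.27,0,0,-24,-90,160,1],
  [0.36,0,0,-32,-120,213,1],
  [0.45,0,0,-40,-150,266,1],
  [0.54,0,0,-46,-180,320,1],
  [0.615,0,0,-49,-214,380,1],
  [0.615,0,0,-49,-214,380.5,1],
])

```text
time_s: 1.15
eef_pos: [0.481, 0.21, 0.2797]
eef_rot: [0.627, 0.326, 0.627, -0.327]
wrist_force: [-0.0, 0.9, -0.3]
opening: 1.002
```

```bash
python3 -c "
from h import *
st(); snap('wrist','w1'); plan((.479,.2132,.28),35.3)"
```

```text
t 1.15 p [0.481  0.21   0.2797] yang 34.96 F [-0.   0.9 -0.3] T [-0.01 -0.    0.01] op 1.002 q6 -0.424
yang 35.09 tilt [-0.0011 -0.0015 -1.    ] turn [-0.004  0.001  0.002] shift [-0.6  0.2 -2.4]
```

View pics/w1.png

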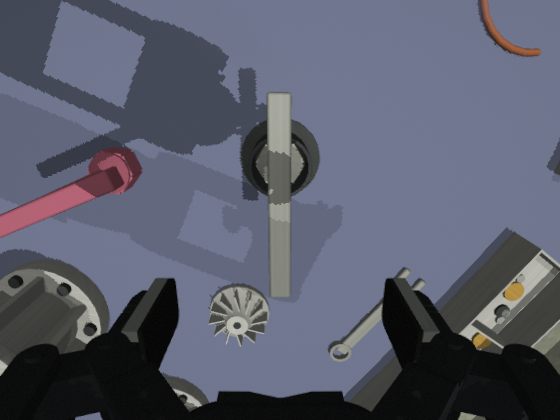

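The wrist view shows the bar running from about (279,93) to (280,297), nearly along the image's vertical. I'll triangulate from that.

```bash
python3 - <<'E'
from h import *
o,c=pickle.load(open('pics/w1.pkl','rb'))
o2=ctrl.get_obs(); print(o2['q'].round(3))
def wr(o,c,px,z):
    R,e=tool(o); T=np.array(c['tool_from_camera']); M=R.as_matrix()
    u=cv2.undistortPoints(np.array(px,float).reshape(-1,1,2),c['intrinsics'],np.array(c['D'])).reshape(-1,2)
    d=np.c_[u,np.ones(len(u))]@T[:3,:3].T@M.T; q=M@T[:3,3]+e
    return q+d*((z-q[2])/d[:,2])[:,None]
P=wr(o2,c,[(268.5,93),(290.5,93),(289,296.5),(271,296.5)],.183); print(P.round(4),P.mean(0))
a=P[2:].mean(0)-P[:2].mean(0); print(np.degrees(np.arctan2(a[1],a[0])),np.linalg.norm(a))
E
cat >> h.py <<'E'
def wr(o,c,px,z):
    R,e=tool(o); T=np.array(c['tool_from_camera']); M=R.as_matrix()
    u=cv2.undistortPoints(np.array(px,float).reshape(-1,1,2),c['intrinsics'],np.array(c['D'])).reshape(-1,2)
    d=np.c_[u,np.ones(len(u))]@T[:3,:3].T@M.T; q=M@T[:3,3]+e
    return q+d*((z-q[2])/d[:,2])[:,None]
E
```

```text
[ 1.880e-01  3.000e-02  1.674e+00 -1.000e-03  1.439e+00 -4.240e-01]
[[0.4283 0.2721 0.183 ]
 [0.4396 0.2801 0.183 ]
 [0.5242 0.1602 0.183 ]
 [0.5131 0.1523 0.183 ]] [0.47629015 0.21617975 0.183     ]
-54.75605866726442 0.14681730003139096
```

```bash
python3 -c "
from h import *
plan((.478,.2142,.148),35.25)"
```

```text
yang 35.09 tilt [-0.0011 -0.0015 -1.    ] turn [-0.003  0.001  0.002] shift [131.4   0.2  -3.9]
```

>>> servo_tool([
  [-0.003,0.001,0.002,30,0.2,-4,1],
  [-0.003,0.001,0.002,70,0.2,-4,1],
  [-0.003,0.001,0.002,110,0.2,-4,1],
  [-0.003,0.001,0.002,131.5,0.2,-4,1],
  [-0.003,0.001,0.002,131.5,0.2,-4,-1],
  [-0.003,0.001,0.002,131.5,0.2,-4,-1],
  [-0.003,0.001,0.002,131.5,0.2,-4,-1],
  [-0.003,0.001,0.002,131.5,0.2,-4,-1],
])

```text
time_s: 2.2
eef_pos: [0.4784, 0.2144, 0.1492]
eef_rot: [0.628, 0.325, 0.628, -0.325]
wrist_force: [-2.7, -1.9, 3.7]
opening: 0.18
```

```bash
python3 -c "
from h import *
st(); plan((.478,.2142,.188),35.25)"
```

```text
t 2.2 p [0.4784 0.2144 0.1492] yang 35.27 F [-2.7 -1.9  3.7] T [-0.39  0.58 -0.04] op 0.18 q6 -0.421
yang 35.27 tilt [ 1.5e-03  6.0e-04 -1.0e+00] turn [ 0.     0.    -0.002] shift [-38.8  -0.4  -0.1]
```

Gripped: 0.18 of the opening is about 15 mm, which matches the bar. Lifting.

>>> servo_tool([
  [0,0,0,-10,0,0,-1],
  [0,0,0,-28,0,0,-1],
  [0,0,0,-50,0,0,-1],
  [0,0,0,-75,0,0,-1],
  [0,0,0,-105,0,0,-1],
  [0,0,0,-135,0,0,-1],
  [0,0,0,-158,0,0,-1],
  [0,0,0,-158,0,0,-1],
])

```text
time_s: 3.2
eef_pos: [0.4793, 0.2145, 0.31]
eef_rot: [0.63, 0.327, 0.626, -0.323]
wrist_force: [-0.6, -0.6, -7.2]
opening: 0.179
```

```bash
python3 -c "
from h import *
st(); snap('wrist','w2'); snap('scene','s2'); plan((.562,-.2,.325),60)"
```

```text
t 3.2 p [0.4793 0.2145 0.31  ] yang 35.27 F [-0.6 -0.6 -7.2] T [-0.04 -0.02 -0.  ] op 0.179 q6 -0.421
yang 35.26 tilt [ 8.e-04  5.e-04 -1.e+00] turn [-0.432  0.    -0.001] shift [ -18.5 -170.3  386.8]
```

View pics/s2.png

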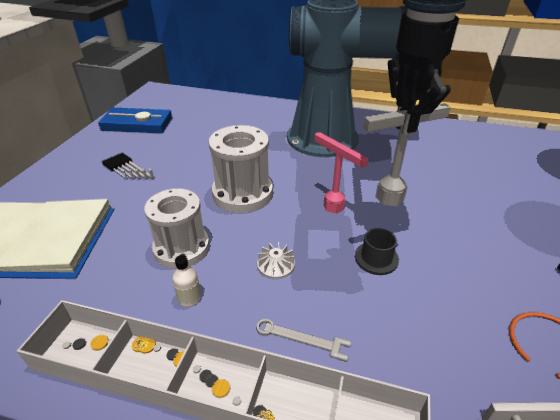

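View pics/w2.png

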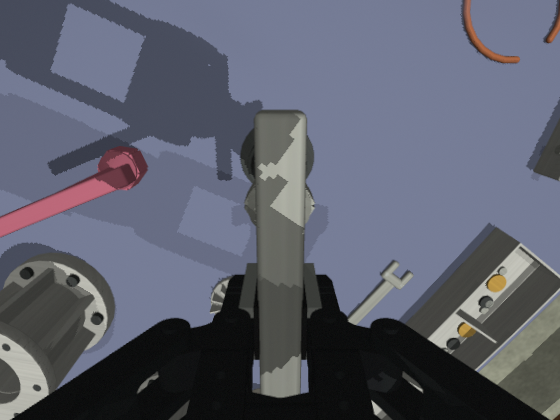

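The spanner hangs plumb in the gripper and its stand is empty. The near bar end is at (281,111) in the wrist view. From that I'll get the shaft's offset from the TCP along tool z.

```bash
python3 - <<'E'
from h import *
o,c=pickle.load(open('pics/w2.pkl','rb'))
R,e=tool(o); M=R.as_matrix()
P=wr(o,c,[(281,111),(257,114),(305,114),(278,206)],e[2]+.034); print((M.T@(P-e).T).T.round(4))
# socket top hex corners / shoulder: widest corners (244,205),(314,205) at z=mouth+~35
P=wr(o,c,[(244,205),(314,205)],.173+.0-.165+.161+.03); print((M.T@(P-e).T).T.round(4))
im=cv2.imread('pics/s2.png'); cv2.imwrite('pics/z2.png',cv2.resize(im[90:215,350:460],None,fx=5,fy=5,interpolation=cv2.INTER_CUBIC))
im=cv2.imread('pics/w2.png'); cv2.imwrite('pics/z3.png',cv2.resize(im[90:220,210:350],None,fx=5,fy=5,interpolation=cv2.INTER_CUBIC)[:600])
E
```

```text
[[-0.0342  0.0002 -0.0759]
 [-0.0342 -0.0067 -0.0751]
 [-0.0341  0.0071 -0.0751]
 [-0.0341 -0.0007 -0.0472]]
[[ 0.1108 -0.0263 -0.0012]
 [ 0.1111  0.025  -0.0011]]
```

View pics/z2.png

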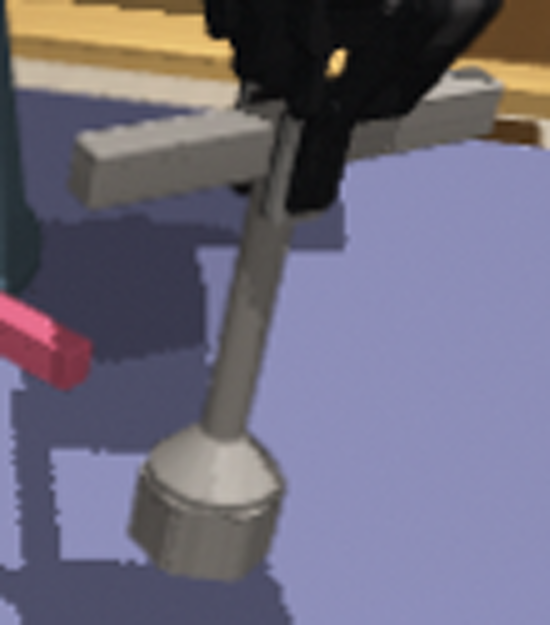

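View pics/z3.png

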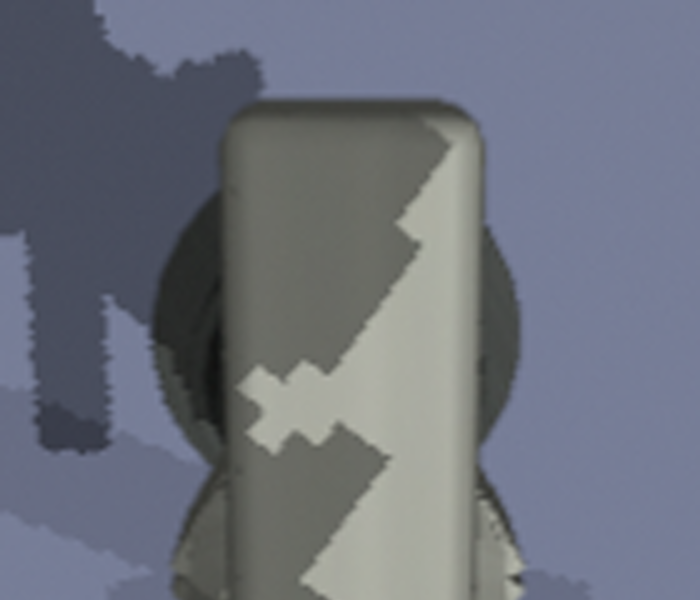

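>>> servo_tool([
  [-0.05,0,0,0,-16,35,-1],
  [-0.11,0,0,0,-38,86,-1],
  [-0.17,0,0,0,-61,139,-1],
  [-0.23,0,0,0,-84,192,-1],
  [-0.29,0,0,0,-108,245,-1],
  [-0.35,0,0,0,-131,298,-1],
  [-0.41,0,0,0,-154,350,-1],
  [-0.432,0,-0.001,0,-170.3,387,-1],
])

```text
time_s: 4.3
eef_pos: [0.5614, -0.2024, 0.3042]
eef_rot: [0.682, 0.183, 0.684, -0.183]
wrist_force: [0.3, 1.0, -6.2]
opening: 0.178
```

```bash
python3 -c "
from h import *
st(); plan((.562,-.2,.29),60)"
```

```text
t 4.3 p [ 0.5614 -0.2024  0.3042] yang 59.98 F [ 0.3  1.  -6.2] T [0.05 0.01 0.01] op 0.178 q6 -1.591
yang 59.98 tilt [-0.0029  0.0013 -1.    ] turn [-0.    -0.003  0.   ] shift [14.2  2.4 -0.6]
```

>>> servo_tool([
  [0,-0.003,0,8,1,-0.5,-1],
  [0,-0.003,0,14,2.4,-0.5,-1],
  [0,-0.003,0,20,2.4,-0.5,-1],
  [0,-0.003,0,22,2.4,-0.5,-1],
  [0,-0.003,0,22,2.4,-0.5,-1],
  [0,-0.003,0,22,2.4,-0.5,-1],
  [0,-0.003,0,22,2.4,-0.5,-1],
  [0,-0.003,0,22,2.4,-0.5,-1],
])

```text
time_s: 5.3
eef_pos: [0.5621, -0.2001, 0.2824]
eef_rot: [0.683, 0.183, 0.683, -0.183]
wrist_force: [0.1, -0.7, -7.1]
opening: 0.176
```

```bash
python3 - <<'E'
from h import *
st(); snap('wrist','w4'); snap('scene','s4'); snap('top','t4'); plan((.562,-.2,.29),60)
for n,(a,b,c,d) in {'s4':(100,270,110,240),'t4':(100,240,330,500),'w4':(60,400,80,480)}.items():
    im=cv2.imread(f'pics/{n}.png')[a:b,c:d]; k=4 if n!='w4' else 1.7; k=3.5 if n=='s4' else k
    cv2.imwrite(f'pics/{n}z.png',cv2.resize(im,None,fx=k,fy=k,interpolation=cv2.INTER_CUBIC))
E
```

```text
t 5.3 p [ 0.5621 -0.2001  0.2824] yang 59.98 F [ 0.1 -0.7 -7.1] T [-0.03  0.02 -0.02] op 0.176 q6 -1.587
yang 59.98 tilt [-2.e-04 -3.e-04 -1.e+00] turn [-0. -0.  0.] shift [-7.7  0.  -0.1]
```

View pics/s4z.png

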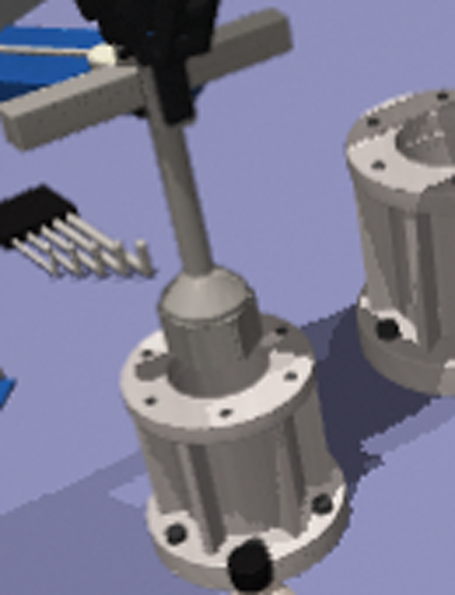

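View pics/t4z.png

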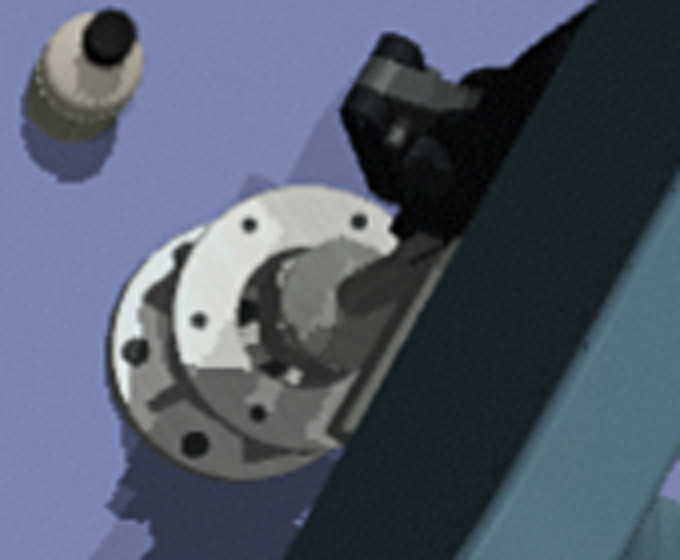

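View pics/w4z.png

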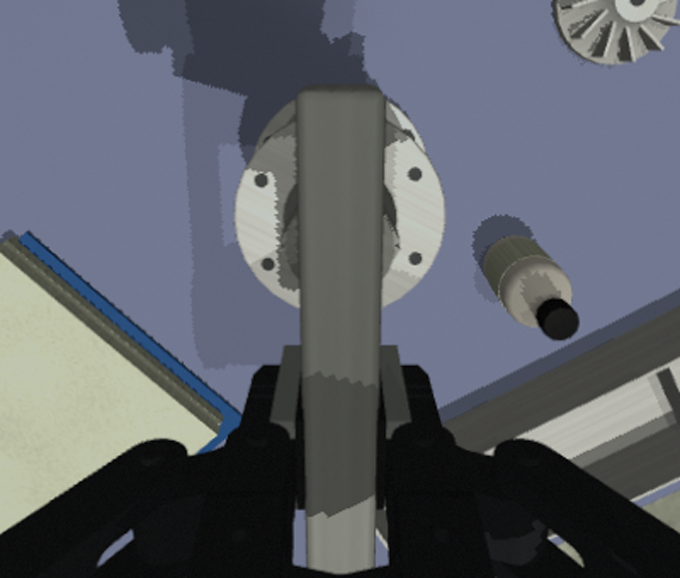

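In the wrist view the flange is centred on the bar, spanning columns 236–445 of the zoomed crop. In the scene view the socket sits just above the mouth. I'll quantify this with circle fits on the bolt holes.

```bash
python3 - <<'E'
from h import *
from scipy.optimize import least_squares
f=lambda p,k,o:(np.array(p,float)+.5)/k-.5+o
def fit(P,r): return least_squares(lambda x:np.hypot(P[:,0]-x[0],P[:,1]-x[1])-r,P[:,:2].mean(0)).x
o,c=pickle.load(open('pics/w4.pkl','rb'))
R,e=tool(o);M=R.as_matrix()
P=wr(o,c,f([(261,180),(415,174),(268,264),(415,258)],1.7,(80,60)),.125)
x=fit(P,.044);print('wrist bore',x,np.hypot(*(P[:,:2]-x).T),'in tool',(M.T@(np.r_[x,.125]-e)).round(4))
P=wr(o,c,f([(300,89),(384,89),(342,87)],1.7,(80,60)),e[2]+.034);print('bar end tool',(M.T@(P-e).T).T.round(4))
S=pickle.load(open('pics/s4.pkl','rb'))[1];
P=onz(S,f([(148,353),(281,331),(292,377),(226,413),(150,401)],3.5,(110,100)),.125);x=fit(P,.044);print('scene bore',x)
# socket silhouette in scene: shoulder corners
for z,p in ((.125+.016+.03,[(160,310),(257,305)]),(.29,[(148,80),(178,78)])): pass
# predicted socket geometry if shaft at TCP: project axis points
def proj(c,X): return cv2.projectPoints(np.array(X,float).reshape(-1,1,3),cv2.Rodrigues(np.array(c['R']))[0],np.array(c['t']),c['intrinsics'],np.array(c['D']))[0].reshape(-1,2)
ax=[[e[0],e[1],z] for z in (.145,.17,.20,.22,.25)]
print('axis px zoom',((proj(S,ax)-(110,100)+.5)*3.5-.5).round(1))
E
python3 - <<'E'
import cv2
im=cv2.imread('pics/s4.png')[160:225,140:205]
cv2.imwrite('pics/s4y.png',cv2.resize(im,None,fx=9,fy=9,interpolation=cv2.INTER_CUBIC))
E
```

```text
wrist bore [ 0.5615665  -0.19992691] [0.04377269 0.04382447 0.04382559 0.04377455] in tool [ 1.574e-01 -1.000e-04 -6.000e-04]
bar end tool [[-0.034  -0.0067 -0.0756]
 [-0.034   0.0075 -0.0756]
 [-0.034   0.0004 -0.0759]]
scene bore [ 0.56166081 -0.19997445]
axis px zoom [[212.  338. ]
 [204.  302. ]
 [193.9 256.7]
 [186.8 225.2]
 [175.7 175.9]]
```

View pics/s4y.png

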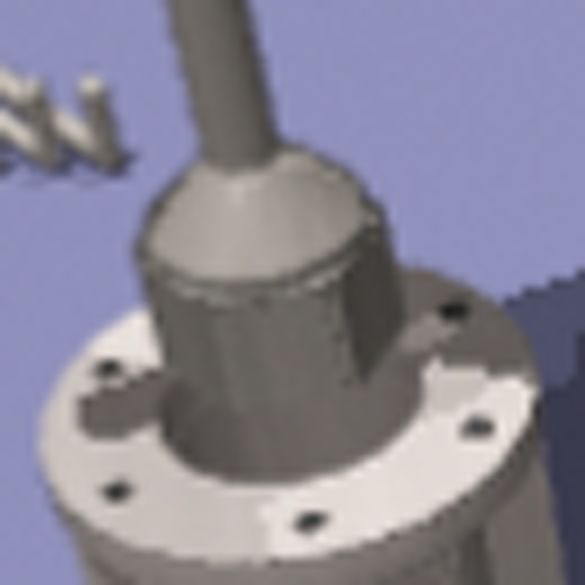

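The bore centre comes out at (0.5616, −0.2000) and the shaft is within about 1 mm of it. Lowering with force checks.

>>> servo_tool([
  [0,0,0,5,0,0,-1],
  [0,0,0,10,0,0,-1],
  [0,0,0,14,0,0,-1],
  [0,0,0,17,0,0,-1],
  [0,0,0,20,0,0,-1],
  [0,0,0,23,0,0,-1],
  [0,0,0,26,0,0,-1],
  [0,0,0,28,0,0,-1],
])

```text
time_s: 6.45
eef_pos: [0.562, -0.2001, 0.254]
eef_rot: [0.683, 0.183, 0.683, -0.183]
wrist_force: [-0.7, 1.1, -6.7]
opening: 0.178
```

```bash
python3 -c "
from h import *
st()"
```

```text
t 6.45 p [ 0.562  -0.2001  0.254 ] yang 59.98 F [-0.7  1.1 -6.7] T [ 0.   -0.06 -0.02] op 0.178 q6 -1.587
```

The socket is in the bore with no contact. Going down to just above the nut.

>>> servo_tool([
  [0,0,0,6,0,0,-1],
  [0,0,0,15,0,0,-1],
  [0,0,0,24,0,0,-1],
  [0,0,0,33,0,0,-1],
  [0,0,0,42,0,0,-1],
  [0,0,0,51,0,0,-1],
  [0,0,0,59,0,0,-1],
  [0,0,0,64,0,0,-1],
])

```text
time_s: 7.45
eef_pos: [0.5618, -0.2, 0.1894]
eef_rot: [0.683, 0.183, 0.683, -0.183]
wrist_force: [-0.1, 0.0, -6.8]
opening: 0.178
```

```bash
python3 -c "
from h import *
st()"
```

```text
t 7.45 p [ 0.5618 -0.2     0.1894] yang 59.98 F [-0.1  0.  -6.8] T [-0.01  0.    0.01] op 0.178 q6 -1.587
```

>>> servo_tool([
  [0,0,0,2,0,0,-1],
  [0,0,0,3.5,0,0,-1],
  [0,0,0,4.5,0,0,-1],
  [0,0,0,5,0,0,-1],
  [0,0,0,5.5,0,0,-1],
  [0,0,0,6,0,0,-1],
  [0,0,0,6.3,0,0,-1],
  [0,0,0,6.3,0,0,-1],
])

```text
time_s: 8.45
eef_pos: [0.5619, -0.2, 0.183]
eef_rot: [0.683, 0.183, 0.683, -0.183]
wrist_force: [-0.7, 0.2, -7.2]
opening: 0.181
```

```bash
python3 -c "
from h import *
st()"
```

```text
t 8.45 p [ 0.5619 -0.2     0.183 ] yang 59.98 F [-0.7  0.2 -7.2] T [-0.02  0.05  0.01] op 0.181 q6 -1.587
```

>>> servo_tool([
  [0,0,0,0.5,0,0,-1],
  [0,0,0,1,0,0,-1],
  [0,0,0,1.5,0,0,-1],
  [0,0,0,2,0,0,-1],
  [0,0,0,2.3,0,0,-1],
  [0,0,0,2.6,0,0,-1],
  [0,0,0,3,0,0,-1],
  [0,0,0,3,0,0,-1],
])

```text
time_s: 9.45
eef_pos: [0.5622, -0.2002, 0.1809]
eef_rot: [0.683, 0.183, 0.683, -0.183]
wrist_force: [-1.3, 0.0, 1.6]
opening: 0.178
```

```bash
python3 -c "
from h import *
st()"
```

```text
t 9.45 p [ 0.5622 -0.2002  0.1809] yang 59.98 F [-1.3  0.   1.6] T [0.22 0.32 0.03] op 0.178 q6 -1.587
```

Contact on the nut top, about 8 N. Pressing lightly and searching clockwise.

>>> servo_tool([
  [0.06,0,0,2,0,0,-1],
  [0.12,0,0,2.5,0,0,-1],
  [0.18,0,0,2.5,0,0,-1],
  [0.24,0,0,2.5,0,0,-1],
  [0.3,0,0,2.5,0,0,-1],
  [0.36,0,0,2.5,0,0,-1],
  [0.42,0,0,2.5,0,0,-1],
  [0.42,0,0,2.5,0,0,-1],
])

```text
time_s: 10.45
eef_pos: [0.5637, -0.2013, 0.1806]
eef_rot: [0.632, 0.321, 0.628, -0.322]
wrist_force: [0.0, -1.5, 6.1]
opening: 0.175
```

```bash
python3 -c "
from h import *
st();plan((.562,-.2,.18),60-24)"
```

```text
t 10.45 p [ 0.5637 -0.2013  0.1806] yang 35.88 F [ 0.  -1.5  6.1] T [-0.06  0.19 -0.03] op 0.175 q6 -1.167
yang 35.88 tilt [ 0.0042 -0.0034 -1.    ] turn [-0.002  0.005 -0.001] shift [ 0.6 -0.6 -2.1]
```

>>> servo_tool([
  [0.02,0.005,-0.001,1,-0.8,-1.5,-1],
  [0.08,0.005,-0.001,2.5,-0.8,-1.5,-1],
  [0.14,0.005,-0.001,3,-0.8,-1.5,-1],
  [0.2,0.005,-0.001,3,-0.8,-1.5,-1],
  [0.26,0.005,-0.001,3,-0.8,-1.5,-1],
  [0.32,0.005,-0.001,3,-0.8,-1.5,-1],
  [0.38,0.005,-0.001,3,-0.8,-1.5,-1],
  [0.38,0.005,-0.001,3,-0.8,-1.5,-1],
])

```text
time_s: 11.45
eef_pos: [0.5616, -0.2004, 0.1762]
eef_rot: [0.557, 0.435, 0.558, -0.435]
wrist_force: [0.6, -1.5, -7.7]
opening: 0.174
```

```bash
python3 -c "
from h import *
st();plan((.562,-.2,.18),14.1)"
```

```text
t 11.45 p [ 0.5616 -0.2004  0.1762] yang 14.1 F [ 0.6 -1.5 -7.7] T [-0.37 -0.16 -0.05] op 0.174 q6 -0.789
yang 14.1 tilt [-5.0e-04  1.5e-03 -1.0e+00] turn [ 0.    -0.002  0.   ] shift [-3.8  0.5 -0.3]
```

It dropped (z −4.4 mm, force back to the free weight). Pressing down to the floor without turning.

>>> servo_tool([
  [0,0,0,3,0,0,-1],
  [0,0,0,6,0,0,-1],
  [0,0,0,9,0,0,-1],
  [0,0,0,11,0,0,-1],
  [0,0,0,12.5,0,0,-1],
  [0,0,0,13.5,0,0,-1],
  [0,0,0,14.5,0,0,-1],
  [0,0,0,15,0,0,-1],
])

```text
time_s: 12.45
eef_pos: [0.563, -0.2012, 0.1662]
eef_rot: [0.559, 0.435, 0.557, -0.434]
wrist_force: [-8.1, 2.0, 22.7]
opening: 0.177
```

```bash
python3 -c "
from h import *
st();plan((.562,-.2,.18),14.1)"
```

```text
t 12.45 p [ 0.563  -0.2012  0.1662] yang 14.13 F [-8.1  2.  22.7] T [ 0.53  1.76 -0.05] op 0.177 q6 -0.789
yang 14.13 tilt [ 0.0032 -0.0013 -1.    ] turn [ 0.     0.002 -0.003] shift [-13.8  -0.6  -1.4]
```

The TCP is at 0.1662, which is what the floor should give (0.166). But there is side load, so I'll wiggle, re-centre and press again to check whether it goes deeper.

>>> servo_tool([
  [0,0.002,-0.003,-1,-0.6,-1.4,-1],
  [-0.05,0.002,-0.003,-1,-0.6,-1.4,-1],
  [-0.1,0.002,-0.003,1,-0.6,-1.4,-1],
  [-0.05,0.002,-0.003,1.5,-0.6,-1.4,-1],
  [0.02,0.002,-0.003,2,-0.6,-1.4,-1],
  [0.05,0.002,-0.003,2,-0.6,-1.4,-1],
  [0,0.002,-0.003,2,-0.6,-1.4,-1],
  [0,0.002,-0.003,2,-0.6,-1.4,-1],
])

```text
time_s: 13.45
eef_pos: [0.5633, -0.2007, 0.1661]
eef_rot: [0.559, 0.435, 0.557, -0.434]
wrist_force: [-0.3, -0.6, 6.8]
opening: 0.185
```

```bash
python3 -c "
from h import *
st();snap('scene','s5');snap('wrist','w5');plan((.562,-.2,.18),14.1)
im=cv2.imread('pics/s5.png')[70:270,80:260];cv2.imwrite('pics/s5z.png',cv2.resize(im,None,fx=3,fy=3,interpolation=2))"
```

```text
t 13.45 p [ 0.5633 -0.2007  0.1661] yang 14.19 F [-0.3 -0.6  6.8] T [-0.16  0.04  0.11] op 0.185 q6 -0.788
yang 14.17 tilt [ 0.0028 -0.0019 -1.    ] turn [ 0.001  0.003 -0.002] shift [-13.9  -1.   -0.9]
```

View pics/s5z.png

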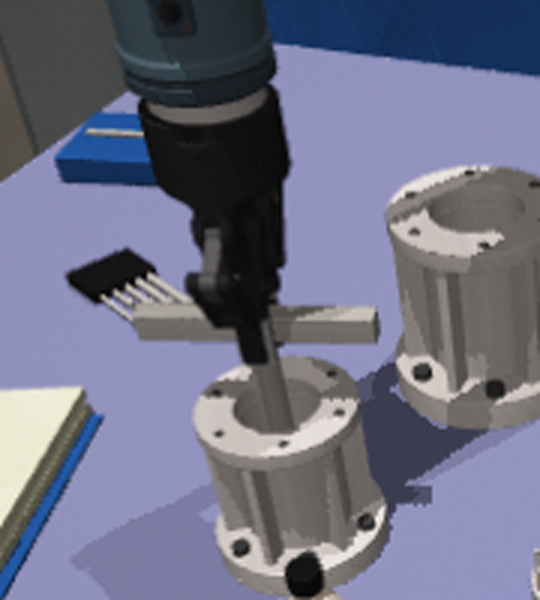

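View pics/w5.png

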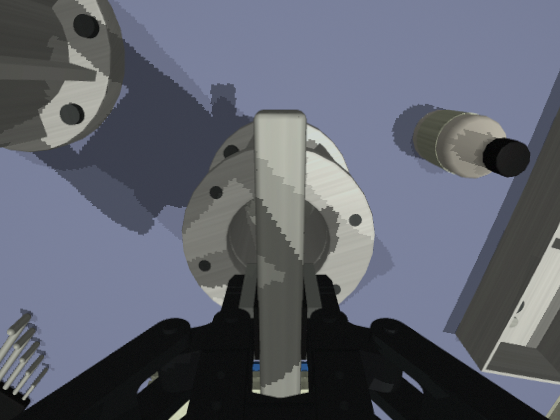

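```bash
python3 - <<'E'
from h import *
S=pickle.load(open('pics/s5.pkl','rb'))[1]
a=np.radians(14.17-90);u=np.array([np.cos(a),np.sin(a),0]);v=np.array([-u[1],u[0],0])
for zc in (.187,.190,.193):
    C=np.array([.5618,-.2002,zc]); X=[C+s*.075*u+t*.008*v+w*np.array([0,0,.01]) for s in(1,-1) for t in (1,-1) for w in(1,-1)]
    p=cv2.projectPoints(np.array(X).reshape(-1,1,3),cv2.Rodrigues(np.array(S['R']))[0],np.array(S['t']),S['intrinsics'],np.array(S['D']))[0].reshape(-1,2)
    print(zc,((p-(80,70)+.5)*3-.5).round(0).tolist())
E
```

```text
0.187 [[133.0, 319.0], [141.0, 345.0], [141.0, 304.0], [149.0, 330.0], [374.0, 323.0], [378.0, 349.0], [379.0, 309.0], [383.0, 334.0]]
0.19 [[131.0, 315.0], [139.0, 341.0], [140.0, 300.0], [148.0, 326.0], [374.0, 319.0], [378.0, 345.0], [378.0, 305.0], [382.0, 331.0]]
0.193 [[130.0, 311.0], [138.0, 337.0], [139.0, 296.0], [146.0, 322.0], [373.0, 315.0], [377.0, 341.0], [378.0, 301.0], [382.0, 327.0]]
```

The projected bar matches at centre z = 0.190, so the spanner is fully seated. Turning clockwise.

>>> servo_tool([
  [0.1,0.002,-0.002,0.5,-0.4,-0.4,-1],
  [0.2,0.002,-0.002,0.5,-0.4,-0.4,-1],
  [0.3,0.002,-0.002,0.5,-0.4,-0.4,-1],
  [0.4,0.002,-0.002,0.5,-0.4,-0.4,-1],
  [0.5,0.002,-0.002,0.5,-0.4,-0.4,-1],
  [0.6,0.002,-0.002,0.5,-0.4,-0.4,-1],
  [0.7,0.002,-0.002,0.5,-0.4,-0.4,-1],
  [0.8,0.002,-0.002,0.5,-0.4,-0.4,-1],
])

```text
time_s: 14.55
eef_pos: [0.5625, -0.2008, 0.1662]
eef_rot: [0.344, 0.618, 0.344, -0.618]
wrist_force: [-2.0, -0.3, 4.2]
opening: 0.183
```

```bash
python3 -c "
from h import *
st();plan((.562,-.2002,.166),-50)"
```

```text
t 14.55 p [ 0.5625 -0.2008  0.1662] yang -31.78 F [-2.  -0.3  4.2] T [-0.39  0.52  0.36] op 0.183 q6 0.014
yang -31.78 tilt [ 5.e-04 -8.e-04 -1.e+00] turn [ 0.318  0.    -0.001] shift [ 0.2 -0.7 -0.2]
```

Torque about z is 0.36 N m, which is the nut's drag, so the nut is turning. Continuing.

>>> servo_tool([
  [0.08,0,0,0.5,-0.4,-0.2,-1],
  [0.16,0,0,0.5,-0.4,-0.2,-1],
  [0.24,0,0,0.5,-0.4,-0.2,-1],
  [0.32,0,0,0.5,-0.4,-0.2,-1],
  [0.4,0,0,0.5,-0.4,-0.2,-1],
  [0.48,0,0,0.5,-0.4,-0.2,-1],
  [0.54,0,0,0.5,-0.4,-0.2,-1],
  [0.6,0,0,0.5,-0.4,-0.2,-1],
])

```text
time_s: 15.55
eef_pos: [0.5621, -0.2006, 0.1661]
eef_rot: [-0.146, -0.692, -0.145, 0.692]
wrist_force: [-1.8, -1.7, 2.3]
opening: 0.182
```

```bash
python3 -c "
from h import *
st();plan((.562,-.2002,.166),-50)"
```

```text
t 15.55 p [ 0.5621 -0.2006  0.1661] yang -66.2 F [-1.8 -1.7  2.3] T [-0.22  0.46  0.35] op 0.182 q6 0.615
yang -66.2 tilt [-0.     -0.0015 -1.    ] turn [-0.283  0.001 -0.001] shift [ 0.1 -0.5 -0.1]
```

>>> servo_tool([
  [0.04,0,0,0.5,-0.3,0,-1],
  [0.08,0,0,0.5,-0.3,0,-1],
  [0.12,0,0,0.5,-0.3,0,-1],
  [0.15,0,0,0.5,-0.3,0,-1],
  [0.18,0,0,0.5,-0.3,0,-1],
  [0.21,0,0,0.5,-0.3,0,-1],
  [0.24,0,0,0.5,-0.3,0,-1],
  [0.24,0,0,0.5,-0.3,0,-1],
])

```text
time_s: 16.55
eef_pos: [0.5622, -0.2006, 0.1662]
eef_rot: [0.062, 0.705, 0.061, -0.704]
wrist_force: [-1.4, -0.5, 5.5]
opening: 0.181
```

```bash
python3 -c "
from h import *
st()"
```

```text
t 16.55 p [ 0.5622 -0.2006  0.1662] yang -80.02 F [-1.4 -0.5  5.5] T [-0.15  0.6   0.19] op 0.181 q6 0.856
```

>>> servo_tool([
  [0.04,0,0,0.5,0,0,-1],
  [0.08,0,0,0.5,0,0,-1],
  [0.12,0,0,0.5,0,0,-1],
  [0.15,0,0,0.5,0,0,-1],
  [0.18,0,0,0.5,0,0,-1],
  [0.21,0,0,0.5,0,0,-1],
  [0.24,0,0,0.5,0,0,-1],
  [0.27,0,0,0.5,0,0,-1],
])

```text
time_s: 17.55
eef_pos: [0.5622, -0.2005, 0.1661]
eef_rot: [-0.034, 0.706, -0.035, -0.706]
wrist_force: [-2.7, -0.9, 5.7]
opening: 0.177
```

```bash
python3 -c "
from h import *
st()"
```

```text
t 17.55 p [ 0.5622 -0.2005  0.1661] yang -95.57 F [-2.7 -0.9  5.7] T [0.03 0.69 0.38] op 0.177 q6 1.128
```

>>> servo_tool([
  [0.04,0,0,0.5,0,0,-1],
  [0.08,0,0,0.5,0,0,-1],
  [0.12,0,0,0.5,0,0,-1],
  [0.15,0,0,0.5,0,0,-1],
  [0.18,0,0,0.5,0,0,-1],
  [0.21,0,0,0.5,0,0,-1],
  [0.24,0,0,0.5,0,0,-1],
  [0.27,0,0,0.5,0,0,-1],
])

```text
time_s: 18.55
eef_pos: [0.5621, -0.2005, 0.1661]
eef_rot: [-0.129, 0.695, -0.13, -0.695]
wrist_force: [-2.0, 0.5, 5.1]
opening: 0.175
```

```bash
python3 -c "
from h import *
st()"
```

```text
t 18.55 p [ 0.5621 -0.2005  0.1661] yang -111.13 F [-2.   0.5  5.1] T [0.08 0.68 0.38] op 0.175 q6 1.4
```

>>> servo_tool([
  [0.04,0,0,0.5,0,0,-1],
  [0.08,0,0,0.5,0,0,-1],
  [0.12,0,0,0.5,0,0,-1],
  [0.15,0,0,0.5,0,0,-1],
  [0.18,0,0,0.5,0,0,-1],
  [0.21,0,0,0.5,0,0,-1],
  [0.24,0,0,0.5,0,0,-1],
  [0.27,0,0,0.5,0,0,-1],
])

```text
time_s: 19.55
eef_pos: [0.5622, -0.2005, 0.1662]
eef_rot: [-0.221, 0.672, -0.223, -0.671]
wrist_force: [-1.9, -1.9, 6.0]
opening: 0.181
```

```bash
python3 -c "
from h import *
st()"
```

```text
t 19.55 p [ 0.5622 -0.2005  0.1662] yang -126.63 F [-1.9 -1.9  6. ] T [0.04 0.63 1.1 ] op 0.181 q6 1.67
```

Torque has jumped to 1.1 N m, probably the stop. A small further twist should confirm it.

>>> servo_tool([
  [0.02,0,0,0.3,0,0,-1],
  [0.04,0,0,0.3,0,0,-1],
  [0.06,0,0,0.3,0,0,-1],
  [0.08,0,0,0.3,0,0,-1],
  [0.1,0,0,0.3,0,0,-1],
  [0.1,0,0,0.3,0,0,-1],
  [0.1,0,0,0.3,0,0,-1],
  [0.1,0,0,0.3,0,0,-1],
])

```text
time_s: 20.55
eef_pos: [0.5623, -0.2004, 0.1662]
eef_rot: [-0.254, 0.66, -0.256, -0.659]
wrist_force: [-1.7, 0.2, 4.4]
opening: 0.181
```

```bash
python3 -c "
from h import *
st()"
```

```text
t 20.55 p [ 0.5623 -0.2004  0.1662] yang -132.2 F [-1.7  0.2  4.4] T [-0.09  0.59  2.17] op 0.181 q6 1.769
```

Torque is 2.17 N m against a 0.3 N m drag, so the nut is firmly on the stop. I'll back the twist off, then release.

>>> servo_tool([
  [-0.03,0,0,0,0,0,-1],
  [-0.06,0,0,0,0,0,-1],
  [-0.1,0,0,0,0,0,-1],
  [-0.1,0,0,0,0,0,-1],
  [-0.1,0,0,0,0,0,0],
  [-0.1,0,0,0,0,0,1],
  [-0.1,0,0,0,0,0,1],
  [-0.1,0,0,0,0,0,1],
])

```text
time_s: 21.55
eef_pos: [0.5623, -0.2004, 0.1661]
eef_rot: [-0.22, 0.672, -0.222, -0.671]
wrist_force: [0.0, 0.1, 0.7]
opening: 0.991
```

```bash
python3 -c "
from h import *
st();snap('wrist','w6')"
```

```text
t 21.55 p [ 0.5623 -0.2004  0.1661] yang -126.48 F [0.  0.1 0.7] T [-0.    0.05  0.01] op 0.991 q6 1.669
```

View pics/w6.png

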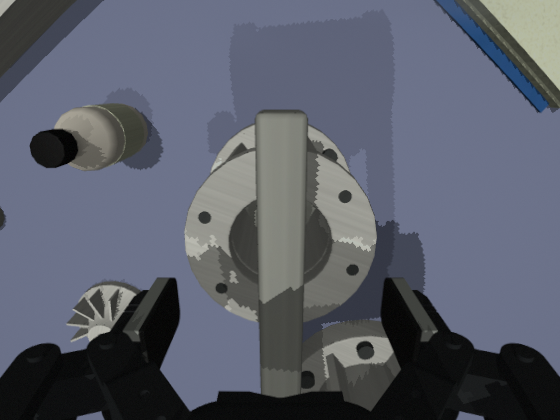

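Released, with the bar standing square between the open fingers. Retreating straight up.

>>> servo_tool([
  [0,0,0,-10,0,0,1],
  [0,0,0,-25,0,0,1],
  [0,0,0,-45,0,0,1],
  [0,0,0,-65,0,0,1],
  [0,0,0,-90,0,0,1],
  [0,0,0,-120,0,0,1],
  [0,0,0,-150,0,0,1],
  [0,0,0,-150,0,0,1],
])

```text
time_s: 22.6
eef_pos: [0.5637, -0.2007, 0.3206]
eef_rot: [-0.22, 0.675, -0.223, -0.669]
wrist_force: [0.4, 0.4, -1.2]
opening: 0.998
```

```bash
python3 -c "
from h import *
st();snap('scene','s7');snap('wrist','w7')"
```

```text
t 22.6 p [ 0.5637 -0.2007  0.3206] yang -126.47 F [ 0.4  0.4 -1.2] T [-0.04  0.04 -0.02] op 0.998 q6 1.669
```

View pics/s7.png

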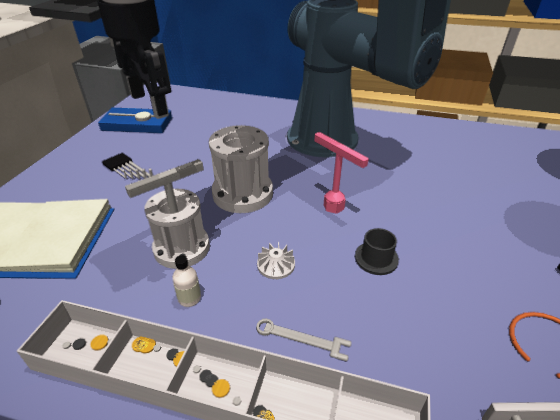

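View pics/w7.png

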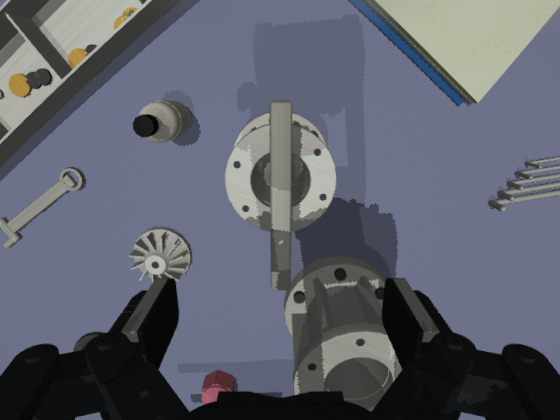

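The spanner stands upright in the small housing at about (170,190) in the scene view. The bottle, wheel and wrench are at their original pixels, and the gripper is well clear.

```bash
python3 -c "
from h import *
print(ctrl.hand_in())"
```

```text
the job is handed in; nothing more can be done
None
```

The nut is turned clockwise onto its stop, and the spanner is left standing on it, released. I handed the job in at about 22.6 s.

**What I did:** I lifted the bare-steel spanner out of its stand and lowered it into the smaller housing. I then searched clockwise under light pressure until the socket dropped over the nut, seated it on the bore's floor, and turned about 2.4 rad clockwise.

**Last checks:**
- **Seated:** the tool height was 0.166 m, as expected on the floor. The bar in the scene picture matched a centre height of 0.190 m, and a second press after a wiggle went no deeper.
- **At the stop:** torque held at about 0.2–0.4 N m while the nut turned, then rose to 1.1 and 2.2 N m. The tool still turned about 5.6° during that last push. I put this down to give in the grip, because the bar was square with the fingers once I backed off and opened them.
- **Afterwards:** the spanner stands upright, and by eye the impeller wheel, wrench and oil bottle are where they started. The wrist force is near zero.

**What disagreed:** the first contact with the nut came about 3 mm lower than I had worked out. I took this to be its bevelled edges, and the floor height afterwards fitted that. The stop is judged from torque only, since the nut's angle could not be read.

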